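# Slide the oblong tray cover out over the drawer's front edge

## Task

Three white tray covers lie flat on the closed wooden specimen drawer. Slide the oblong one, keeping it flat on the wood, straight towards the drawer's front (the side with the brass label frames and knob) until about a third of its length, 40 mm, sticks out square over the front edge, ready to be picked up, and let go of it. Leave the square and the round cover where they lie.

Things in the scene. Friction and masses are not known exactly. Their poses are not given: they have to be found in the camera images.
- oblong_mid (a point): The oblong cover: loose flat white plastic plate, 120 mm long (its x) by 90 mm wide (its y) by 6 mm thick (its z, up), about 80 g, too wide to grasp flat. The point is its centre, half-way up the thickness. It slides easily on the wood; it starts with its long side roughly along the drawer's x, fully on the drawer.
- square_mid (a point): The square cover, a bystander: loose white plastic plate 90 by 90 by 6 mm; the point is its centre, half-way up. It lies on the drawer beside the others.
- round_mid (a point): The round cover, a bystander: loose white plastic disc 90 mm across, 6 mm thick; the point is its centre, half-way up. It lies on the drawer beside the others.
- drawer_top (a point): The closed specimen drawer: fixed light wooden box 260 mm deep (its x) by 440 mm wide (its y) by 60 mm high, standing on the black bench, with a flat plain top without any rim. The point is the centre of its top face; x points to the front, away from the robot, so the front edge is 130 mm along +x from the point; z is up.
Things that resemble listed ones, but are neither listed nor needed, are in the scene too. What is shaped like the part that bears oblong_mid but black or orange is not meant.

How it is judged:
At the end, for the whole second after the job is handed in: The oblong cover lies flat on the drawer, its leading short end sticking out 40 mm (plus or minus 15 mm) beyond the front edge, its long side square to that edge within 11 degrees; the square and round covers are within 15 mm of where they started (x of oblong_mid in the frame of drawer_top between 0.095 and 0.125 m and angle between the x axis of oblong_mid and the x axis of drawer_top, either way round below 0.2 rad and angle between oblong_mid's own z axis and vertical below 0.06 rad and z of oblong_mid in the frame of drawer_top between 0 and 0.006 m and distance of each of square_mid, round_mid from where it was at the start of the episode below 0.015 m); the robot touches nothing.
It fails at once if the oblong cover is lifted off the drawer by more than 15 mm, or falls off it (z of oblong_mid in the frame of drawer_top above 0.018 m or z of oblong_mid in the frame of drawer_top below -0.02 m).
It fails at once if the oblong cover is tipped by more than 15 degrees (angle between oblong_mid's own z axis and vertical above 0.26 rad).
It fails at once if the square or the round cover is shifted by more than 15 mm (distance of any of square_mid, round_mid from where it was at the start of the episode above 0.015 m).
It also fails if it takes over 32 s, if anything falls off the work surface, if the arm or the gripper's body presses on something with over 40 N, if the wrist force passes 120 N, or if a joint passes its speed limit or range.

## Robot

A 6-joint arm with a two-finger parallel gripper is mounted at the origin on the work surface. World frame = base frame: x ahead of the robot, y to its left, z up, the work surface at z = 0. Lengths are in m, angles in rad, forces in N, time in s.
With the tool pointing down it reaches from about 0.3 to 0.775 m from the base axis. Payload 14.6 kg.
Tool frame: the origin (TCP) lies on the mounting face of the last link; the fingertips stand 199 mm ahead of it and the grasp point (between the pads) lies 180 mm ahead of it; z points along the fingers, y is the direction in which the jaws open and shut (so a half turn about z gives the same grasp; the last joint's range is limited). The gripper opens to 94 mm and grips with 3 to 60 N. Pads are 16 mm wide; open, the fingers measure 119 mm over their backs; the gripper's body (75 mm by 177 mm) begins 78 mm behind the grasp point.
Start: joints at [1.208, 0.3, 1.521, -0, 1.321, -0.067], TCP at [0.16, 0.526, 0.405] pointing down, gripper open.
Joint ranges: [-3.03, 3.03], [-0.79, 2.21], [0.23, 2.52], [-1.04, 4.18], [0, 3.07], [-2.55, 2.55]. Speed limits (rad/s): [2.22, 2.22, 2.57, 3.14, 3.14, 3.14].

## Interface

Orientations are given as [roll, pitch, yaw] about the fixed x, y, z axes, in that order (R = Rz(yaw) Ry(pitch) Rx(roll)).
In Python, from station import sensors, vision, job gives the robot as it stands. The module is installed in compiled form; this text tells all that it offers.
- The arm moves only by the tool arm_command, never from a script. Its argument "plan" is one flat list of numbers, 5 for each row, row after row: the closure, from -1 (fully open) to 1 (shut), so that 0 is half open, then the shift along the world's x, y, z scaled (see below), then the turn about the world's z scaled (see below). A call has 1 to 20 rows; each row is the pose to reach, as a shift and turn from the pose commanded when the call began; what a row does not reach only later rows make up. The controller multiplies each number of a shift by 400 mm and each number of a turn by 120 degrees. A row lasts 1/10 s, in which the tool goes at most 50 mm and 8.59 degrees, less where a joint would pass 70% of its speed; a pose out of reach is approached as far as the arm can. A call with a number of a shift or a turn outside -1 to 1 is refused whole. A call with a gripper value outside its range is refused whole. The fingers move at their own pace and stop on an object; "newtons" is the grip in N (left out, the last holds). Time passes only in rows, so rows that repeat a pose let the fingers close. It gives the time, the measured TCP pose, the force and the opening at its end, in the units of the state.
- sensors.get_obs(): the state, without advancing time (a new reading comes with each control period).
- vision.camera(name): name is "scene" or "top"; returns the picture (480x640x3 uint8, blue, green, red); there is no depth.
- vision.camera_params(name): a dict with "intrinsics" (3x3 intrinsics, pixels), "k1" (the pictures are not rectified: a ray, as slopes to the right and down, at radius r is drawn at 1 + k1 r^2 times it, then the intrinsics apply), "rvec" (rotation vector, rad) and "tvec" (3), from world to camera coordinates, as OpenCV has them. Camera axes: x right, y down, z forward; pixel columns grow to the right and rows downward; lengths in m; the calibration is good to about 2 mm. A picture is of the moment at which its call begins. camera_params takes no time and is no camera call.
- job.hand_in(): hands the job in, once; it reports no verdict.
Trained networks look in the newest picture that a camera, given by its name, has taken for a name from the list of things; names that differ only in an ending like _2 or _b are one class to them, and where a whole thing is asked for, a point or a joint stands for the part that bears it (a point fixed in the world has none). Each returns a list of dicts, best first, with "confidence" (0 to 1); they miss things now and then, are a little off and sometimes report something else, mostly with a low value. They report only what shows in the picture. A call takes as long as a camera call. They do not tell look-alikes from the thing itself.
- vision.search_frame(name, camera): "at" ([row, column] in pixels, amid what is visible of it).
- vision.silhouettes(name, camera): "mask" (480x640 bool, what is visible of it) and "at" ([row, column] in pixels, amid what is visible of it).
- vision.pinpoint(name, camera): "at" ([row, column] in pixels: a listed point, or the origin of a listed thing).
The state is a dict: "time_s": time; "qpos": joint angles; "joint_vel": joint speeds; "tau": joint torques, N m; "ee_pos": TCP position; "eef_rot": TCP orientation; "force": force on the tool from outside, world axes, zero at the start; "moment": the same for the moment, N m; "grip_width": finger opening in m.
Only numpy, scipy, OpenCV 4.12 (cv2) and the standard library are available. Lean on these libraries where they do the work, as an engineer would, in place of code of your own. Each camera call takes 0.05 s, during which the arm holds its last target.

## Working session

There is one attempt and no reset: what is moved stays moved. The work goes in short steps, Python scripts to look and compute and a tool call to move; the robot and the scene stay as the last step left them, time stands still between calls to the robot, and variables do not carry over. Pictures are saved under pics/ and viewed, and the job is handed in when it is done.

Besides the shell and the picture viewer there is one more tool, called after ">>>" in YAML: its name, and indented under it one key for each argument. arm_command: Moves the arm, as the interface text tells. Its arguments: {"type":"object","properties":{"plan":{"type":"array"},"newtons":{"type":"number"}},"required":["plan"]}

```bash
mkdir -p pics; cat > h.py <<'E'
import numpy as np, cv2
from station import sensors, vision, job
def ray(cam,pts):
    p=vision.camera_params(cam);K=np.array(p["intrinsics"]);R,_=cv2.Rodrigues(np.array(p["rvec"],float));t=np.array(p["tvec"],float).ravel()
    d=np.array([p["k1"],0,0,0,0],float)
    uv=np.array([[c,r] for r,c in pts],float).reshape(-1,1,2)
    n=cv2.undistortPoints(uv,K,d).reshape(-1,2)
    return -R.T@t, np.c_[n,np.ones(len(n))]@R
def at_z(cam,pts,z):
    o,d=ray(cam,pts); return o+d*((z-o[2])/d[:,2])[:,None]
def proj(cam,X):
    p=vision.camera_params(cam)
    return cv2.projectPoints(np.array(X,float).reshape(-1,1,3),np.array(p["rvec"],float),np.array(p["tvec"],float),np.array(p["intrinsics"]),np.array([p["k1"],0,0,0,0],float))[0].reshape(-1,2)
E
python3 - <<'E'
from h import *
for c in ["scene","top"]:
    cv2.imwrite(f"pics/{c}0.png",vision.camera(c))
    print(c,at_z(c,[(240,320)],0.06),ray(c,[(240,320)])[0])
    for n in ["oblong_mid","square_mid","round_mid","drawer_top"]:
        for f in (vision.search_frame,vision.pinpoint):
            for r in f(n,c): print(c,n,f.__name__,r["at"],round(r["confidence"],2),at_z(c,[r["at"]],0.06 if n=="drawer_top" else .063).round(3))
o=sensors.get_obs();print(o)
E
```

```text
scene [[0.44597523 0.04045719 0.06      ]] [ 0.90622184 -0.06839048  0.71657552]
scene oblong_mid call [255.1, 461.6] 0.95 [[0.535 0.272 0.063]]
scene oblong_mid call [352.1, 508.1] 0.87 [[0.719 0.272 0.063]]
scene oblong_mid call [288.3, 281.1] 0.69 [[ 0.529 -0.045  0.063]]
scene oblong_mid call [215.9, 170.2] 0.65 [[ 0.332 -0.218  0.063]]
scene oblong_mid call [215.7, 174.5] 0.66 [[ 0.333 -0.21   0.063]]
scene oblong_mid call [287.2, 281.3] 0.62 [[ 0.527 -0.044  0.063]]
scene oblong_mid call [252.8, 461.6] 0.58 [[0.531 0.274 0.063]]
scene oblong_mid call [349.4, 505.9] 0.56 [[0.714 0.271 0.063]]
scene square_mid call [283.2, 361.4] 0.74 [[0.549 0.087 0.063]]
scene square_mid call [307.3, 196.2] 0.66 [[ 0.533 -0.184  0.063]]
scene square_mid call [303.1, 198.0] 0.72 [[ 0.526 -0.181  0.063]]
scene square_mid call [282.6, 361.0] 0.18 [[0.548 0.086 0.063]]
scene round_mid call [285.5, 359.2] 0.93 [[0.553 0.082 0.063]]
scene round_mid call [283.3, 362.2] 0.82 [[0.55  0.088 0.063]]
scene drawer_top call [325.2, 280.8] 0.61 [[ 0.592 -0.057  0.06 ]]
scene drawer_top call [286.3, 361.2] 0.4
[... 891 characters left out ...]
6] 0.55 [[0.524 0.002 0.06 ]]
{'time_s': 0.9, 'qpos': array([ 1.20836211e+00,  2.99838272e-01,  1.52099062e+00, -8.70585133e-06,
        1.32068665e+00, -6.65666674e-02]), 'joint_vel': array([-8.45160374e-05,  1.62347523e-03, -1.03025464e-03,  7.07551311e-04,
       -2.36044565e-03,  6.90870074e-04]), 'tau': array([-2.31478087e-03, -5.31644762e+01, -3.52916336e+01,  7.07357330e-02,
        2.11703719e-02, -9.15749729e-05]), 'ee_pos': array([0.16034333, 0.52609097, 0.40468343]), 'eef_rot': array([3.14151627e+00, 1.35457235e-05, 2.84572726e+00]), 'force': array([-0.58398202,  0.21840648,  0.04431106]), 'moment': array([-0.01236636, -0.08553119,  0.0257117 ]), 'grip_width': 0.09397931524169685}
```

View pics/scene0.png

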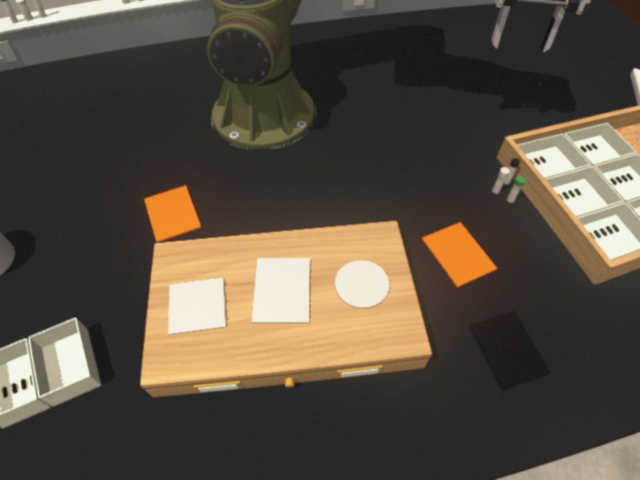

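View pics/top0.png

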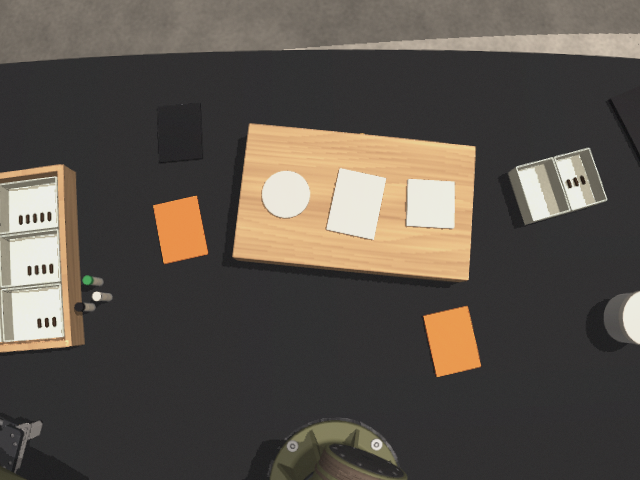

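The look-alikes in the top view are the orange plates at (230,182) and (342,452) and the black plate at (132,177). The white square is at (206,435) and the white round at (193,284). The white oblong at (202,357) on the wood is the one I want. Next I measure corners and check a close crop.

```bash
cat >> h.py <<'E'
def measure(img,cam,ob_only=False):
    hsv=cv2.cvtColor(img,cv2.COLOR_BGR2HSV); out={}
    white=((hsv[...,1]<45)&(hsv[...,2]>170)).astype(np.uint8)
    n,l,s,ce=cv2.connectedComponentsWithStats(white)
    for i in range(1,n):
        if s[i,4]<600: continue
        w=at_z(cam,[(ce[i][1],ce[i][0])],.066)[0]
        if not(.36<w[0]<.8 and -.27<w[1]<.2): continue
        c=max(cv2.findContours((l==i).astype(np.uint8),0,1)[0],key=len).reshape(-1,2)
        P=at_z(cam,[(v,u) for u,v in c],.066)[:,:2]*1000
        r=cv2.minAreaRect(P.astype(np.float32)); print(cam,"white px",ce[i].round(0),"ctr",np.round(r[0],1),"size",np.round(r[1],1),"ang",round(r[2],2))
        b=cv2.boxPoints(r); print(b.round(0).tolist())
    wood=((hsv[...,0]>8)&(hsv[...,0]<28)&(hsv[...,1]>45)&(hsv[...,1]<170)&(hsv[...,2]>110)).astype(np.uint8)|white
    n,l,s,ce=cv2.connectedComponentsWithStats(wood)
    for i in range(1,n):
        if s[i,4]>10000:
            c=max(cv2.findContours((l==i).astype(np.uint8),0,1)[0],key=len).reshape(-1,2)
            P=at_z(cam,[(v,u) for u,v in c],.06)[:,:2]*1000
            r=cv2.minAreaRect(P.astype(np.float32)); print(cam,"wood",ce[i].round(),"ctr",np.round(r[0],1),"size",np.round(r[1],1),"ang",round(r[2],2))
E
python3 - <<'E'
from h import *
t=cv2.imread("pics/top0.png");s=cv2.imread("pics/scene0.png")
measure(t,"top");measure(s,"scene")
cv2.imwrite("pics/crop0.png",cv2.resize(t[110:290,220:490],None,fx=2.8,fy=2.8,interpolation=cv2.INTER_CUBIC))
E
```

```text
top white px [356. 203.] ctr [524.7 -44.7] size [ 89.3 119.6] ang 76.96
[[456.0, -75.0], [573.0, -102.0], [593.0, -15.0], [476.0, 12.0]]
top white px [286. 194.] ctr [543.8  86.1] size [87.5 87.5] ang 89.26
[[500.0, 43.0], [587.0, 42.0], [588.0, 129.0], [501.0, 130.0]]
top white px [430. 203.] ctr [ 523.4 -184.2] size [89.5 90.1] ang 86.74
[[476.0, -226.0], [566.0, -231.0], [571.0, -142.0], [481.0, -137.0]]
top wood [356. 202.] ctr [532.7 -46.8] size [440.1 261.4] ang 83.47
top wood [ 43. 262.] ctr [432.7 566.6] size [353.9 173.4] ang 5.31
scene white px [281. 291.] ctr [531.4 -44.3] size [ 88.7 116.5] ang 76.8
[[465.0, -74.0], [578.0, -101.0], [598.0, -14.0], [485.0, 12.0]]
scene white px [362. 284.] ctr [550.4  87.1] size [86.1 85.7] ang 76.79
[[499.0, 55.0], [582.0, 35.0], [602.0, 119.0], [518.0, 139.0]]
scene white px [196. 306.] ctr [ 529.8 -183.2] size [88.7 89.5] ang 86.04
[[482.0, -224.0], [571.0, -231.0], [578.0, -142.0], [488.0, -136.0]]
scene wood [585. 187.] ctr [368.1 595.2] size [292.5 576.7] ang 53.21
scene wood [281. 309.] ctr [549.4 -47.1] size [441.  285.1] ang 83.56
```

View pics/crop0.png

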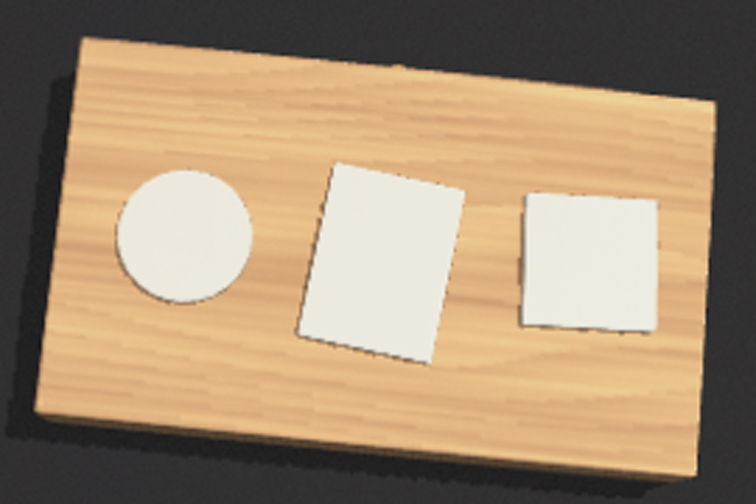

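The oblong is at about (525..531, -45) mm with long axis at -13.0°. The drawer's x axis is at -6.5°, so the cover has to go about +118 mm along it. I'll push its rear short edge with both half-open fingertips, which also squares it. First I move above a spot behind it.

>>> arm_command:
  plan: [0,0.343,-0.7,0,0.05,0,0.343,-0.7,0,0.05,0,0.343,-0.7,0,0.05,0,0.343,-0.7,0,0.05,0,0.343,-0.7,0,0.05,0,0.343,-0.7,0,0.05,0,0.343,-0.7,0,0.05,0,0.343,-0.7,0,0.05,0,0.343,-0.7,0,0.05]
  newtons: 20

```text
time_s: 1.8
ee_pos: [0.2974, 0.2465, 0.4048]
eef_rot: [3.141, 0.0, 2.95]
force: [1.1, 1.0, -0.1]
grip_width: 0.0473
```

>>> arm_command:
  plan: [0,0.343,-0.694,0,0.037,0,0.343,-0.694,0,0.037,0,0.343,-0.694,0,0.037,0,0.343,-0.694,0,0.037,0,0.343,-0.694,0,0.037,0,0.343,-0.694,0,0.037,0,0.343,-0.694,0,0.037,0,0.343,-0.694,0,0.037,0,0.343,-0.694,-0.264,0.037,0,0.343,-0.694,-0.264,0.037,0,0.343,-0.694,-0.264,0.037,0,0.343,-0.694,-0.264,0.037]

```text
time_s: 3.0
ee_pos: [0.4348, -0.0301, 0.2995]
eef_rot: [3.141, -0.002, 3.03]
force: [-0.1, -0.0, 1.0]
grip_width: 0.0468
```

```bash
python3 - <<'E'
from h import *
o=sensors.get_obs();print(o["ee_pos"],o["eef_rot"],o["force"])
for c in ["scene","top"]:
    im=vision.camera(c);
    yaw=o["eef_rot"][2];u=np.array([np.cos(yaw),np.sin(yaw)]);v=np.array([-u[1],u[0]])
    tip=o["ee_pos"]-[0,0,.199]
    for s in (1,-1):
        for w in (1,-1):
            for e in (.0235,.036):
                q=tip.copy();q[:2]+=s*e*v+w*.008*u
                p=proj(c,[q])[0].round().astype(int);cv2.circle(im,tuple(int(a) for a in p),1,(0,0,255),-1)
    p=proj(c,[tip])[0].astype(int);print(c,p)
    x0,y0=max(p[0]-130,0),max(p[1]-90,0)
    cv2.imwrite(f"pics/{c}1.png",cv2.resize(im[y0:y0+190,x0:x0+260],None,fx=3,fy=3))
E
```

```text
[ 0.43483515 -0.0301093   0.29946117] [ 3.14136817e+00 -1.61909392e-03  3.02998433e+00] [-0.14584943 -0.02184962  1.00849966]
scene [277 228]
top [350 249]
```

View pics/scene1.png

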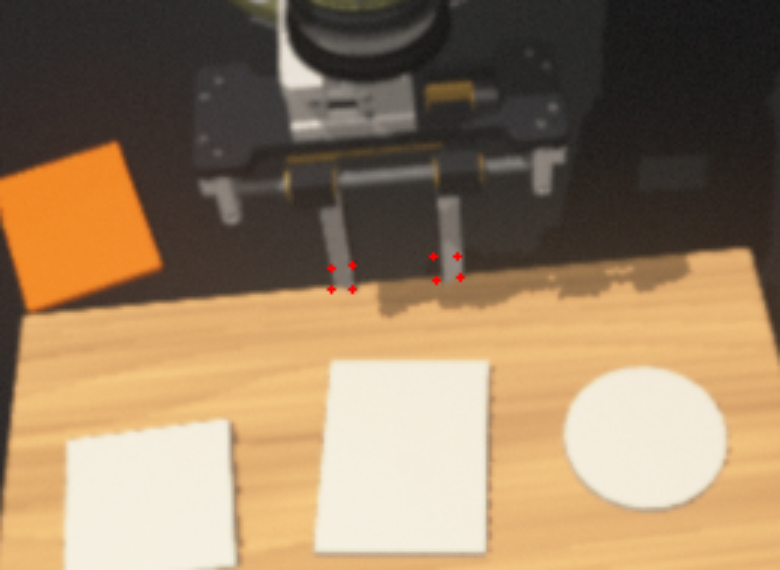

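View pics/top1.png

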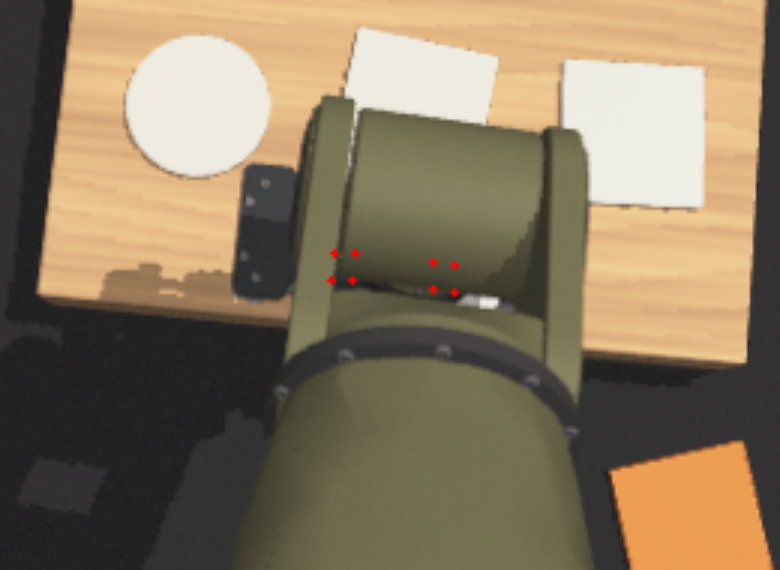

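>>> arm_command:
  plan: [0,0,0,-0.05,0,0,0,0,-0.09,0,0,0,0,-0.096,0,0,0,0,-0.096,0,0,0,0,-0.096,0]

```text
time_s: 3.6
ee_pos: [0.4351, -0.0315, 0.2621]
eef_rot: [-3.141, 0.002, 3.028]
force: [-0.9, -0.4, 0.9]
grip_width: 0.0472
```

>>> arm_command:
  plan: [0,0.02,-0.0023,-0.0025,0,0,0.04,-0.0046,-0.0025,0,0,0.06,-0.0069,-0.0025,0,0,0.08,-0.0092,-0.0025,0,0,0.1,-0.0114,-0.0025,0,0,0.12,-0.0137,-0.0025,0,0,0.14,-0.016,-0.0025,0,0,0.16,-0.0183,-0.0025,0,0,0.18,-0.0206,-0.0025,0,0,0.2,-0.0229,-0.0025,0,0,0.22,-0.0252,-0.0025,0,0,0.24,-0.0275,-0.0025,0,0,0.255,-0.0292,-0.0025,0,0,0.27,-0.0309,-0.0025,0,0,0.285,-0.0326,-0.0025,0,0,0.298,-0.0341,-0.0025,0,0,0.298,-0.0341,-0.0025,0]

```text
time_s: 5.3
ee_pos: [0.5544, -0.0452, 0.2597]
eef_rot: [-3.142, 0.0, 3.028]
force: [0.3, 0.1, 0.4]
grip_width: 0.0466
```

```bash
python3 - <<'E'
from h import *
o=sensors.get_obs();print(o["ee_pos"],o["eef_rot"],o["force"])
im=vision.camera("scene");cv2.imwrite("pics/scene2.png",im);measure(im,"scene")
im=vision.camera("top");cv2.imwrite("pics/top2.png",im);measure(im,"top")
E
```

```text
[ 0.55440696 -0.04521757  0.25965663] [-3.14158898e+00  3.62369453e-04  3.02797692e+00] [0.26468916 0.09952708 0.38019287]
scene white px [368. 295.] ctr [572.1  91.2] size [43.3 81.4] ang 12.86
[[542.0, 126.0], [560.0, 47.0], [602.0, 56.0], [584.0, 136.0]]
scene white px [196. 306.] ctr [ 529.8 -182.9] size [89.4 89.4] ang 86.04
[[482.0, -224.0], [571.0, -231.0], [577.0, -141.0], [488.0, -135.0]]
scene white px [290. 345.] ctr [626.6 -48.6] size [ 89.2 121.8] ang 83.52
[[561.0, -86.0], [682.0, -100.0], [692.0, -11.0], [571.0, 3.0]]
scene wood [585. 187.] ctr [367.8 594.8] size [293.4 576.7] ang 53.21
scene wood [278. 319.] ctr [539.8 -46.1] size [440.7 304.3] ang 83.58
top white px [285. 194.] ctr [543.8  86.1] size [87.6 87.5] ang 89.26
[[500.0, 43.0], [587.0, 42.0], [588.0, 129.0], [501.0, 130.0]]
top white px [435. 203.] ctr [ 522.9 -190.9] size [76.1 90.8] ang 86.8
[[475.0, -226.0], [566.0, -231.0], [570.0, -155.0], [480.0, -150.0]]
top wood [277. 194.] ctr [544.   95.8] size [155.1 269.2] ang 83.38
top wood [397. 279.] ctr [ 416.2 -130.4] size [326.9 531.6] ang 81.41
top wood [ 39. 261.] ctr [432.7 567. ] size [354.2 174.6] ang 5.64
top wood [177. 431.] ctr [105.6 288.2] size [274.6 211.8] ang 82.39
top wood [353. 444.] ctr [ 99.  -41.7] size [391.9 155.6] ang 88.46
```

View pics/scene2.png

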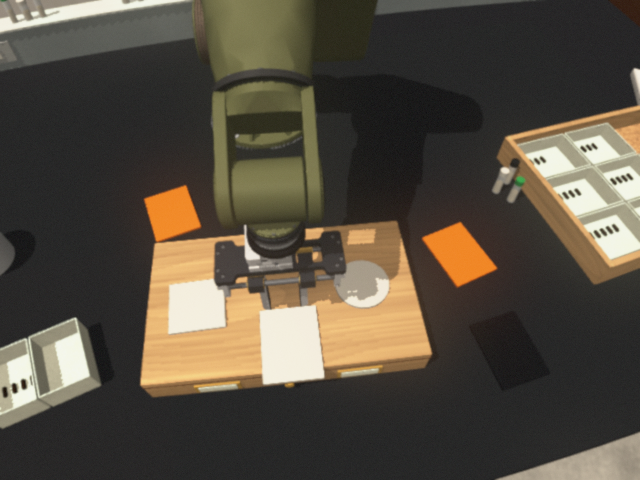

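The scene view shows the cover pushed and square (centre at pixel (345,290), axis -6.5°). The square and round covers haven't moved. It now overhangs about 18 mm, so it needs about 22 mm more. After that I back off and rise.

>>> arm_command:
  plan: [0,0.014,-0.0016,0.002,0,0,0.028,-0.0032,0.002,0,0,0.04,-0.0046,0.002,0,0,0.05,-0.0057,0.002,0,0,0.054,-0.0062,0.002,0,0,0.054,-0.0062,0.002,0,0,0.03,-0.0034,0.002,0,0,-0.02,0.0023,0.002,0,0,-0.03,0.0034,0.05,0,0,-0.03,0.0034,0.17,0,0,-0.1,0.0034,0.3,0,0,-0.2,0.0034,0.4,0,0,-0.25,0.1,0.4,0,0,-0.25,0.25,0.4,0,0,-0.25,0.4,0.4,0,0,-0.25,0.55,0.4,0,0,-0.25,0.7,0.4,0,0,-0.25,0.8,0.4,0,0,-0.25,0.8,0.4,0,0,-0.25,0.8,0.4,0]

```text
time_s: 7.4
ee_pos: [0.4528, 0.2776, 0.4191]
eef_rot: [-3.142, -0.001, 3.032]
force: [-0.4, -0.5, 0.2]
grip_width: 0.0473
```

```bash
python3 - <<'E'
from h import *
o=sensors.get_obs();print(o["time_s"],o["ee_pos"],o["eef_rot"],o["force"])
im=vision.camera("scene");cv2.imwrite("pics/scene3.png",im);measure(im,"scene")
im=vision.camera("top");cv2.imwrite("pics/top3.png",im);measure(im,"top")
cv2.imwrite("pics/crop3.png",cv2.resize(im[90:290,220:490],None,fx=2.8,fy=2.8,interpolation=cv2.INTER_CUBIC))
E
```

```text
7.4 [0.45278313 0.27755096 0.41907386] [-3.14155048e+00 -6.92452795e-04  3.03167604e+00] [-0.41051829 -0.46318818  0.18860796]
scene white px [362. 284.] ctr [550.4  86.9] size [85.8 85.7] ang 76.79
[[499.0, 55.0], [582.0, 35.0], [602.0, 119.0], [518.0, 138.0]]
scene white px [196. 306.] ctr [ 529.7 -183.3] size [88.6 89.4] ang 85.93
[[482.0, -224.0], [571.0, -231.0], [578.0, -142.0], [488.0, -136.0]]
scene white px [291. 358.] ctr [648.2 -51.3] size [ 89.7 119.5] ang 83.52
[[584.0, -89.0], [702.0, -103.0], [713.0, -13.0], [594.0, 0.0]]
scene wood [590. 187.] ctr [369.9 597.6] size [286.5 576.7] ang 53.21
scene wood [281. 310.] ctr [556.4 -48. ] size [441. 299.] ang 83.54
top white px [358. 143.] ctr [641.7 -51.8] size [ 90.  119.6] ang 83.33
[[577.0, -90.0], [696.0, -103.0], [706.0, -14.0], [588.0, -0.0]]
top white px [286. 194.] ctr [543.8  86.1] size [87.5 87.5] ang 89.26
[[500.0, 43.0], [587.0, 42.0], [588.0, 129.0], [501.0, 130.0]]
top white px [430. 203.] ctr [ 523.4 -184. ] size [90.5 89.9] ang 86.44
[[476.0, -226.0], [565.0, -232.0], [571.0, -142.0], [481.0, -136.0]]
top wood [356. 199.] ctr [552.6 -49.1] size [440.1 302. ] ang 83.46
top wood [159. 386.] ctr [203.3 318.5] size [438.8 267.4] ang 15.7
```

View pics/crop3.png

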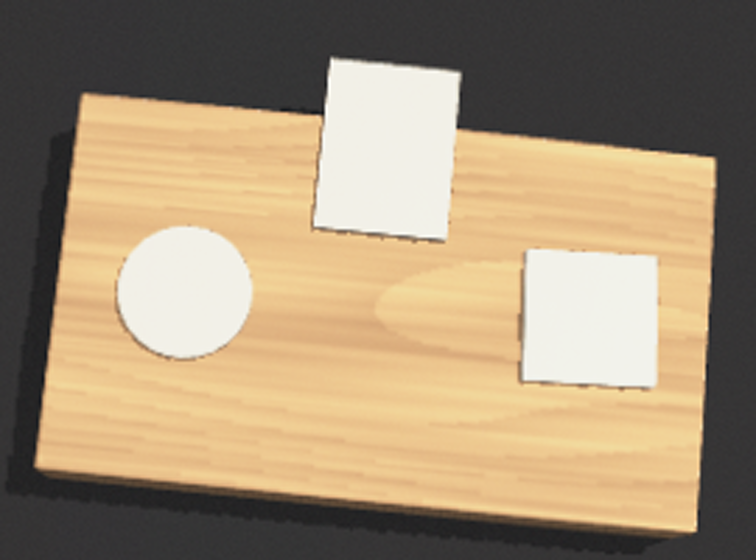

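View pics/scene3.png

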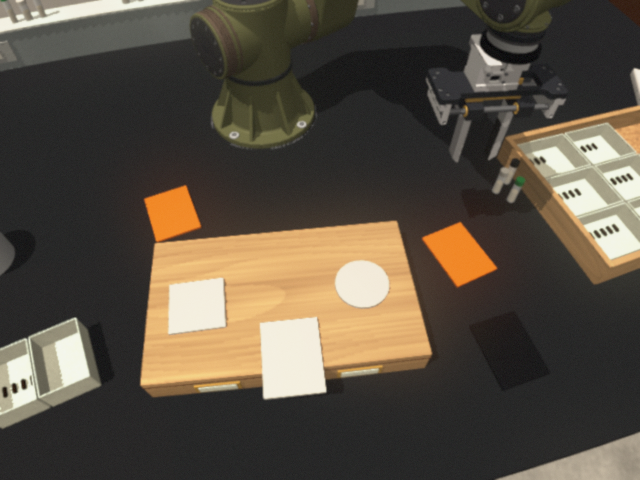

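In the top crop the cover sticks out about 39 mm and is square to the front edge: drawer-frame x = 0.109 m, angle error about 0.1°. The scene view agrees, the bystanders haven't moved, and the arm is clear.

```bash
python3 -c "
from station import job
print(job.hand_in())"
```

```text
the job is handed in; nothing more can be done
None
```

I pushed the white oblong cover by its rear short edge with two half-open fingertips, keeping it flat on the wood. I then backed the arm clear and handed the job in at about 7.5 s; the hand-in reports no verdict.

**Oblong cover:** the last top picture puts its centre at x ≈ 0.109 m in the drawer frame, so about 39 mm sticks out over the front edge. It is square to that edge to about 0.1°.

**Square and round covers:** both measured within 1 mm of where they started, in both camera views.

**Disagreement:** the two cameras differ by about 6–7 mm in absolute x. I therefore measured the overhang relative to the drawer in the top picture, using the drawer position seen there before the move. An estimate from the scene picture, using the drawer position seen there at the start, gives about 0.111 m.

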